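# Hang the hand blender on its spring balancer

### The job

Hang the hand blender that stands in the dock on the spring balancer: pull the balancer's hook down by its handle against the spring, swing it sideways under the bar of the blender's hanging eye, feeling for the bar, and let it up so that the bar sits in the bend of the hook, never lifting the blender on the hook's point. Ease it gently all the way up, never letting it snap, so that the balancer itself carries the raised blender when you let go of it. Use only light force (under about 15 N) between hook and blender, keep the blender upright, and leave the mug, salt shaker and sauce jar alone.

Things in the scene. Friction and masses are not known exactly. Their poses are not given: they have to be found in the camera images.
- stand: Fixed spring balancer: dark foot plate 110 x 150 x 14, grey spring housing 42 diameter to 156 high, steel mast 22 diameter, black cap to 350 high. Origin: on the mast axis at the worktop; z up. The arm swings about this vertical axis.
- swing (a joint): Swing of the balancer's arm about the mast, rad. 0: the arm points along the stand's -x; growing values carry the hook toward the stand's -y (counter-clockwise seen from above). It starts at 0.42 to 0.60, and hooking happens near 0, so the hook is swung toward falling values. Light friction (under 1 N at the hook); it stays where it is left.
- slide (a joint): How far the hook is pulled down, m: 0 is the top stop, 0.075 the lowest. A spring pulls it up, with 12 N net at the top and 15 N at the bottom; left alone it snaps up fast (well over 0.4 m/s), empty or with the blender on it.
- hook_arm: Arm, hook and handle, one rigid piece. Origin: the hook's seat, where the centre of a caught 6 mm bar rests: 190 from the mast axis, 208 above the worktop at slide 0. +x points to the mast, +y the way the hook's point faces (it leads as swing falls). Hook: J of 6.6 mm round steel in the y-z plane; shank centred at y = -7.8, bottom at z = -10, point at y = +8 with its top at z = +9; throat 9 wide.
- grip (a point): Middle of the black handle that stands on the arm right over the hook, 101 above the hook's seat; same axes as hook_arm. The handle is an upright block 44 (x) x 18 (y) x 50 (its top 22 above this point, the arm's top 27 below it), to be gripped from above across y. Nothing stands above it.
- dock: Fixed steel dock on the worktop in front of the stand: base plate 110 x 100 x 8 with a rectangular well 63 (x) x 45.6 (y) inside, rim 79 above the worktop. Origin: centre of its underside, z up.
- blender: Motor unit of a hand blender, loose, 0.2 to 0.3 kg, standing in the well: grey foot 60 (x) x 44 (y) x 80 high, white round body 72 diameter above it to z = 113, a steel rail 94 long along y on top (top at z = 123). Origin: centre of the foot's underside, 8 above the worktop; z up. The hanging eye is clamped on the rail. Play in the well lets the bar give about 4 along y before it resists.
- rail (a point): Middle of the rail's top, 123 above the blender's origin, same axes. The eye: loop of 6 mm wire in the x-z plane, its top bar along x, centre 53 above this point, straight for x = -23 to 23, 40 clear below it, 48 clear width. Its place along the rail is NOT measured: anywhere from y = -32 to +32 of this point; see it or feel for it. With the bar seated and the blender still down, slide is about 0.024.
- mug: Mug, 82 x 111 x 97 high, bystander. Origin: underside centre.
- salt_shaker: Glass salt shaker, 44 diameter, 90 high, bystander. Origin: underside centre.
- sauce_jar: Small sauce jar with white cap, 46 diameter, 162 high, bystander. Origin: underside centre.
Not all that is in view belongs to the job. Leave any pink look-alike of the dock alone.

How it is judged:
By the outcome, as a careful person would: the job done as asked, in the order asked, and still so for the second after the job is handed in, with the robot touching nothing.
It also fails if it takes over 54 s, if anything falls off the work surface, if the arm or the gripper's body presses on something with over 40 N, if the wrist force passes 120 N, or if a joint passes its speed limit or range.

### The arm

A 6-joint arm with a two-finger parallel gripper is mounted at the origin on a cart in front of the work surface, level with it; the furniture and walls round the work are solid. World frame = base frame: x ahead of the robot, y to its left, z up, the work surface at z = 0. Lengths are in m, angles in rad, forces in N, time in s.
With the tool pointing down it reaches from about 0.35 to 0.975 m from the base axis. Payload 7.1 kg.
Tool frame: the origin (TCP) lies between the finger pads; the fingertips stand 19 mm ahead of it and the grasp point (between the pads) is the TCP; z points along the fingers, y is the direction in which the jaws open and shut (so a half turn about z gives the same grasp; the last joint's range is limited). The gripper opens to 88 mm and grips with 3 to 60 N. Pads are 20 mm wide; open, the fingers measure 115 mm over their backs; the gripper's body (75 mm by 178 mm) begins 61 mm behind the grasp point.
Start: joints at [1.308, 0.423, 1.63, -0, 1.089, -0.019], TCP at [0.151, 0.607, 0.242] pointing down, gripper open.
Joint ranges: [-3, 3], [-0.9, 2.11], [0.09, 2.58], [-1.31, 4.45], [0.11, 2.69], [-2.54, 2.54]. Speed limits (rad/s): [2.39, 2.39, 3.01, 3.14, 3.14, 3.14].

### API

Orientations are given as a unit quaternion [x, y, z, w].
In Python, from workcell import status, capture, manip gives the robot as it stands.
- The arm moves only by the tool servo_tool, never from a script. Its argument "deltas" is one flat list of numbers, 7 for each row, row after row: the shift along the tool's x, y, z in mm, then the turn, a rotation vector about the tool's x, y, z in rad, then the finger opening in mm, from 0 to 87.8. In form: [dx, dy, dz, wx, wy, wz, claw, dx, dy, dz, wx, wy, wz, claw, ...]. A call has 1 to 12 rows; each row shifts and turns the pose as measured when the row begins, along the tool's axes as they then stand; what a row does not reach is not made up. A row lasts 1/8 s, in which the tool goes at most 62.5 mm and 10.7 degrees, less where a joint would pass 70% of its speed; a pose out of reach is approached as far as the arm can. A call is refused whole if a number of a shift passes 62.5 or a number of a turn 0.188, either way. A call with a gripper value outside its range is refused whole. The fingers move at their own pace and stop on an object; "force" is the grip in N (left out, the last holds). Time passes only in rows, so rows that do not move let the fingers close. It gives the time, the measured TCP pose, the force and the opening at its end, in the units of the state.
- status.get_state(): the state, without advancing time (a new reading comes with each control period).
- capture(name): name is "side" or "top" or "wrist"; returns a dict with "pixels" (400x640x3 uint8, blue, green, red), "K" (3x3 intrinsics, pixels), "distortion" ([k1, k2, p1, p2, k3] as OpenCV has them; the pictures are not rectified), "rvec" (rotation vector, rad) and "tvec" (3), from world to camera coordinates, as OpenCV has them; the wrist camera has in their place "mount" (4x4, takes a point from camera to tool coordinates, whose origin is the TCP and whose axes are the flange's). Camera axes: x right, y down, z forward; pixel columns grow to the right and rows downward; lengths in m; the calibration is good to about 2 mm. A picture is of the moment at which its call begins: read the wrist's pose just before it. There is no depth.
- manip.sign_off(): hands the job in, once; it reports no verdict.
The state is a dict: "time": time; "joint_pos": joint angles; "joint_velocities": joint speeds; "joint_torque": joint torques, N m; "position": TCP position; "orientation": TCP orientation; "ft_force": force on the tool from outside, world axes, zero at the start; "moment": the same for the moment, N m; "gripper_width": finger opening in m.
Only numpy, scipy, OpenCV 4.12 (cv2) and the standard library are available. Lean on these libraries where they do the work, as an engineer would, in place of code of your own. Each camera call takes 0.05 s, during which the arm holds its last target. There are 200 camera calls.

## Working session

There is one attempt and no reset: what is moved stays moved. The work goes in short steps, Python scripts to look and compute and a tool call to move; the robot and the scene stay as the last step left them, time stands still between calls to the robot, and variables do not carry over. Pictures are saved under pics/ and viewed, about 8 in all and at most 12, crops included, and the job is handed in when it is done.

Besides the shell and the picture viewer there is one more tool, called after "Call:" by a JSON object that holds its "name" and its "arguments". servo_tool: Moves the arm, as the interface text tells. Its arguments: {"type":"object","properties":{"deltas":{"type":"array","items":{"type":"number"}},"force":{"type":"number"}},"required":["deltas"]}

```bash
mkdir -p pics
python3 - <<'E'
from workcell import status, capture, manip
import cv2,pickle
s=status.get_state();print(s)
d={}
for n in("side","top"):
    d[n]=c=capture(n);cv2.imwrite(f"pics/{n}0.png",c["pixels"])
pickle.dump(d,open("c0.pkl","wb"))
E
```

```text
{'time': 0.0, 'joint_pos': array([ 1.30798181e+00,  4.23864732e-01,  1.63067541e+00,  1.16122950e-05,
        1.08857438e+00, -1.89963539e-02]), 'joint_velocities': array([-1.82845331e-03,  7.70937079e-04, -2.22722543e-03,  1.03380690e-03,
        7.99542978e-05,  1.25495255e-03]), 'joint_torque': array([ 1.94450418e-03, -5.44625473e+01, -2.73662245e+01,  6.44229027e-02,
        2.28005630e-02, -1.48994441e-04]), 'position': array([0.15071684, 0.60602362, 0.24089248]), 'orientation': array([ 1.21609982e-01,  9.92577671e-01, -7.52673347e-04, -1.11956748e-04]), 'ft_force': array([-1.27718526,  1.1456504 ,  0.27064235]), 'moment': array([ 0.02653839,  0.02434951, -0.01128195]), 'gripper_width': 0.08790935656714641}
```

View pics/side0.png

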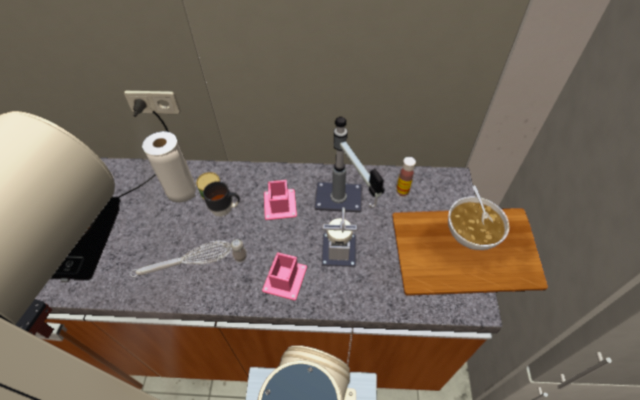

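View pics/top0.png

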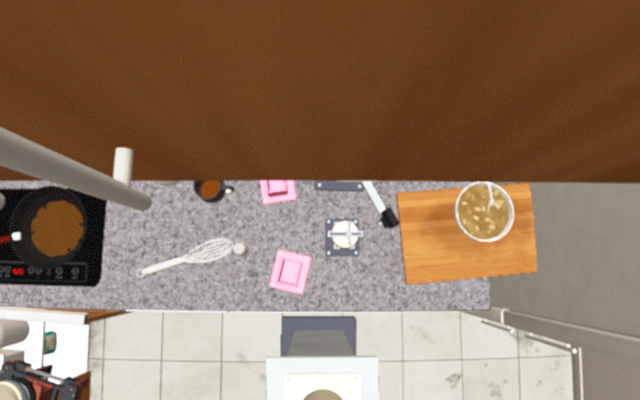

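The side view shows the grey dock and blender at (340,245), the stand at (338,190), the handle at (376,181) and the hook at about (373,202). The pink look-alikes are at (280,200) and (285,275), the mug at (217,195), the salt shaker at (238,250) and the jar at (405,175). In the top view the dock is at (342,237) and the handle at (390,218). I choose the steel dock and the black handle, and check them in one close crop.

Run:
```python
import cv2,pickle,numpy as np
d=pickle.load(open("c0.pkl","rb"))
a=d["side"]["pixels"][110:275,300:420];b=d["top"]["pixels"][170:270,310:410]
a=cv2.resize(a,None,fx=3.6,fy=3.6,interpolation=cv2.INTER_CUBIC)
b=cv2.resize(b,None,fx=3.6,fy=3.6,interpolation=cv2.INTER_CUBIC)
o=np.zeros((600,800,3),np.uint8);o[:a.shape[0],:a.shape[1]]=a[:600];o[:360,435:795]=b
cv2.imwrite("pics/crop.png",o)
for n in d:
    c=d[n];R=cv2.Rodrigues(c["rvec"])[0];print(n,(-R.T@np.array(c["tvec"]).ravel()).round(3),R.round(2).tolist(),c["K"][0][0],c["distortion"])
```

```text
side [-0.134 -0.052  1.113] [[0.05, -1.0, -0.02], [-0.8, -0.03, -0.6], [0.6, 0.04, -0.8]] 423.49687840456977 [-0.02462656  0.          0.          0.          0.        ]
top [0.414 0.029 1.177] [[-0.0, -1.0, 0.02], [-0.99, -0.0, -0.15], [0.15, -0.02, -0.99]] 397.96028004245665 [-0.07877066  0.          0.          0.          0.        ]
```

View pics/crop.png

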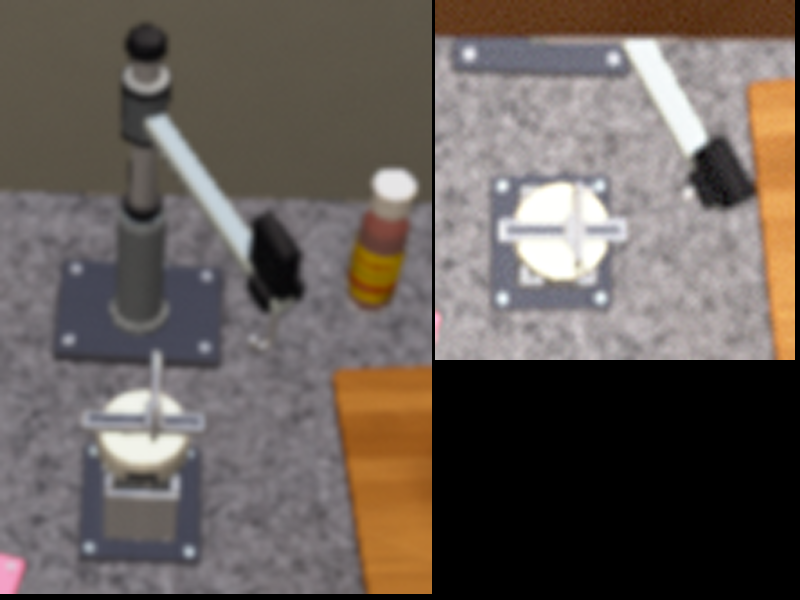

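The crop confirms the steel dock and white blender, with the eye edge-on right of the rail middle (top crop u≈576, rail 500–625). The black handle is at (270,255) in the side crop and (720,173) in the top crop.

```bash
cat > h.py <<'E'
import numpy as np,cv2
def ray(c,p,pose=None):
    p=np.array(p,float).reshape(-1,1,2)
    u=cv2.undistortPoints(p,np.array(c["K"]),np.array(c["distortion"])).reshape(-1,2)
    d=np.c_[u,np.ones(len(u))]
    if "rvec" in c:
        R=cv2.Rodrigues(np.array(c["rvec"]))[0].T;o=-R@np.array(c["tvec"]).ravel()
    else:
        T=pose@np.array(c["mount"]);R=T[:3,:3];o=T[:3,3]
    d=d@R.T
    return o,d/np.linalg.norm(d,axis=1)[:,None]
def atz(c,p,z,pose=None):
    o,d=ray(c,p,pose);return o+d*((z-o[2])/d[:,2])[:,None]
def tri(rs):
    A=0;b=0
    for o,d in rs:
        P=np.eye(3)-np.outer(d,d);A=A+P;b=b+P@o
    return np.linalg.solve(A,b)
def wpose(s):
    from scipy.spatial.transform import Rotation as Ro
    T=np.eye(4);T[:3,:3]=Ro.from_quat(s["orientation"]).as_matrix();T[:3,3]=s["position"];return T
E
python3 - <<'E'
import pickle;from h import *
np.set_printoptions(suppress=True,precision=4)
d=pickle.load(open("c0.pkl","rb"));S,T=d["side"],d["top"]
s=lambda L:np.array(L)/3.6+[300,110]
t=lambda L:(np.array(L)-[435,0])/3.6+[310,170]
f=atz(S,s([(75,268),(207,275),(68,340),(204,345)]),.014);print("foot",f,f.mean(0))
print("foot top",atz(T,t([(468,53),(613,59)]),.014))
print("cap",atz(S,s([(146,42)]),.337))
print("housing top",atz(S,s([(141,215)]),.156))
for n,c,q in(("S",S,s([(93,450),(192,450),(90,547),(189,552)])),("T",T,t([(503,186),(600,186),(503,298),(600,298)]))):
    w=atz(c,q,.008);print("dock",n,w,w.mean(0))
print("rail",atz(T,t([(500,230),(625,230)]),.131),atz(S,s([(85,420),(203,420)]),.131))
print("bar",atz(T,t([(576,185),(577,266)]),.184),atz(S,s([(157,353)]),.184))
a=ray(S,s([(272,253),(259,340)]));b=ray(T,t([(722,175),(690,193)]))
for i in(0,1):print("handle/hook",tri([(a[0],a[1][i]),(b[0],b[1][i])]))
E
```

```text
foot [[ 0.7329  0.0052  0.014 ]
 [ 0.7294 -0.1158  0.014 ]
 [ 0.6515  0.0074  0.014 ]
 [ 0.6507 -0.1129  0.014 ]] [ 0.6911 -0.054   0.014 ]
foot top [[ 0.6494  0.0088  0.014 ]
 [ 0.6448 -0.1115  0.014 ]]
cap [[ 0.6906 -0.0534  0.337 ]]
housing top [[ 0.6784 -0.0537  0.156 ]]
dock S [[ 0.5423 -0.0193  0.008 ]
 [ 0.5457 -0.1029  0.008 ]
 [ 0.4505 -0.0207  0.008 ]
 [ 0.4493 -0.1008  0.008 ]] [ 0.497  -0.0609  0.008 ]
dock T [[ 0.5395 -0.02    0.008 ]
 [ 0.5396 -0.0999  0.008 ]
 [ 0.4481 -0.0197  0.008 ]
 [ 0.448  -0.0987  0.008 ]] [ 0.4938 -0.0596  0.008 ]
rail [[ 0.4939 -0.0126  0.131 ]
 [ 0.4939 -0.1042  0.131 ]] [[ 0.4935 -0.0158  0.131 ]
 [ 0.4971 -0.1056  0.131 ]]
bar [[ 0.5213 -0.0637  0.184 ]
 [ 0.4649 -0.0637  0.184 ]] [[ 0.5207 -0.0686  0.184 ]]
handle/hook [ 0.5134 -0.1414  0.3147]
handle/hook [ 0.5128 -0.1399  0.215 ]
```

```bash
cat >> h.py <<'E'
def plan(s,tgt,yh,n):
    """rows to TCP position tgt, tool-y heading yh (rad), tool down, n rows; in tool axes (mm, rad)"""
    from scipy.spatial.transform import Rotation as Ro
    R=Ro.from_quat(s["orientation"]).as_matrix();p=np.array(s["position"]);tgt=np.array(tgt)
    y=np.array([np.cos(yh),np.sin(yh),0]);z=np.array([0,0,-1.]);G=np.c_[np.cross(y,z),y,z]
    rv=Ro.from_matrix(R.T@G).as_rotvec()/n
    out=[]
    for i in range(n):
        out.append(np.r_[(R.T@(tgt-p)/n*1000),rv]);R=R@Ro.from_rotvec(rv).as_matrix()
    return np.array(out)
E
python3 - <<'E'
from h import *;from workcell import status,capture
np.set_printoptions(suppress=True,precision=3)
s=status.get_state()
r=plan(s,[.49,-.13,.42],np.radians(-64),16)
print(r.round(2).tolist());print(capture("wrist")["mount"])
E
```

```text
[[-31.68, -39.54, -11.14, -0.0, 0.0, 0.15], [-37.33, -34.26, -11.14, -0.0, 0.0, 0.15], [-42.11, -28.18, -11.15, -0.0, 0.0, 0.15], [-45.9, -21.45, -11.15, -0.0, 0.0, 0.15], [-48.63, -14.21, -11.16, -0.0, 0.0, 0.15], [-50.22, -6.65, -11.16, -0.0, 0.0, 0.15], [-50.65, 1.07, -11.17, -0.0, 0.0, 0.15], [-49.9, 8.77, -11.17, -0.0, 0.0, 0.15], [-47.98, 16.26, -11.18, -0.0, 0.0, 0.15], [-44.95, 23.37, -11.18, -0.0, 0.0, 0.15], [-40.86, 29.94, -11.18, -0.0, 0.0, 0.15], [-35.83, 35.81, -11.19, -0.0, 0.0, 0.15], [-29.97, 40.84, -11.19, -0.0, 0.0, 0.15], [-23.4, 44.93, -11.19, -0.0, 0.0, 0.15], [-16.29, 47.96, -11.19, -0.0, 0.0, 0.15], [-8.8, 49.89, -11.19, -0.0, 0.0, 0.15]]
[[ 0.    -0.964 -0.268  0.074]
 [ 1.     0.001 -0.001 -0.   ]
 [ 0.001 -0.268  0.964 -0.143]
 [ 0.     0.     0.     1.   ]]
```

Call:
{"name": "servo_tool", "arguments": {"deltas": [-32,-40,-14,0,0,0.15,87,-37,-34,-14,0,0,0.15,87,-42,-28,-14,0,0,0.15,87,-46,-21,-12,0,0,0.15,87,-49,-14,-12,0,0,0.15,87,-50,-7,-12,0,0,0.15,87,-51,1,-12,0,0,0.15,87,-50,9,-12,0,0,0.15,87,-48,16,-12,0,0,0.15,87,-45,23,-12,0,0,0.15,87]}}

```text
time: 1.4
position: [0.3626, 0.132, 0.3695]
orientation: [0.779, 0.627, -0.001, 0.002]
ft_force: [1.2, -0.3, -0.8]
gripper_width: 0.087
```

Run:
```python
from h import *;from workcell import status
np.set_printoptions(suppress=True,precision=3)
s=status.get_state();print(s["time"],s["position"],s["joint_pos"])
print(plan(s,[.49,-.13,.42],np.radians(-64),10).round(2).tolist())
```

```text
1.4 [0.363 0.132 0.369] [ 0.321 -0.101  1.961 -0.004  1.283  0.538]
[[-22.9, 18.04, -4.94, 0.0, 0.0, 0.09], [-21.18, 20.03, -4.95, 0.0, 0.0, 0.09], [-19.29, 21.85, -4.97, 0.0, 0.0, 0.09], [-17.24, 23.5, -4.98, 0.0, 0.0, 0.09], [-15.05, 24.96, -4.99, 0.0, 0.0, 0.09], [-12.74, 26.21, -5.0, 0.0, 0.0, 0.09], [-10.33, 27.25, -5.01, 0.0, 0.0, 0.09], [-7.83, 28.07, -5.02, 0.0, 0.0, 0.09], [-5.27, 28.66, -5.03, 0.0, 0.0, 0.09], [-2.66, 29.02, -5.04, 0.0, 0.0, 0.09]]
```

Call:
{"name": "servo_tool", "arguments": {"deltas": [-23,18,-5,0,0,0.09,87,-21,20,-5,0,0,0.09,87,-19,22,-5,0,0,0.09,87,-17,23,-5,0,0,0.09,87,-15,25,-5,0,0,0.09,87,-13,26,-5,0,0,0.09,87,-10,27,-5,0,0,0.09,87,-8,28,-5,0,0,0.09,87,-5,29,-5,0,0,0.09,87,-3,29,-5,0,0,0.09,87,0,0,0,0,0,0,87]}}

```text
time: 2.78
position: [0.4873, -0.1436, 0.4215]
orientation: [0.978, 0.207, -0.001, 0.001]
ft_force: [0.8, 0.3, -0.9]
gripper_width: 0.0871
```

Run:
```python
from h import *;from workcell import status,capture
import pickle
s=status.get_state();c=capture("wrist");pickle.dump((s,c),open("w1.pkl","wb"))
print(s["position"],s["orientation"],s["ft_force"])
cv2.imwrite("pics/w1.png",c["pixels"])
```

```text
[ 0.48726544 -0.1435572   0.42151962] [ 9.78235377e-01  2.07492501e-01 -5.89494993e-04  1.43573235e-03] [ 0.79024038  0.29124806 -0.90436618]
```

View pics/w1.png

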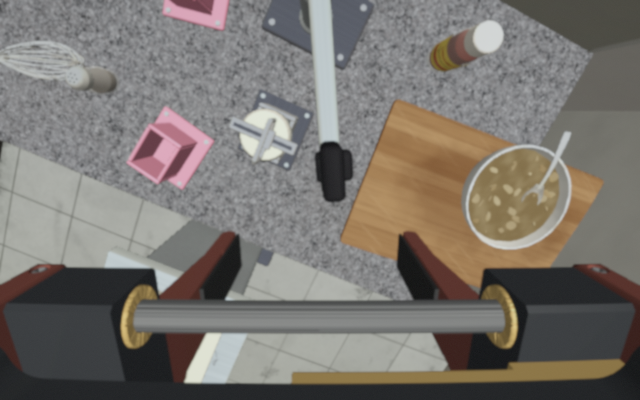

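The wrist view shows the handle at (333,175), the arm running up to (320,20), the dock at (270,130) with its rail from (232,122) to (297,150), and the eye at about (265,140). I zoom into this one for precise pixels.

Run:
```python
import pickle,cv2
s,c=pickle.load(open("w1.pkl","rb"))
a=c["pixels"][85:215,215:375];cv2.imwrite("pics/w1c.png",cv2.resize(a,None,fx=4.6,fy=4.6,interpolation=cv2.INTER_CUBIC))
```

```text
(no output)
```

View pics/w1c.png

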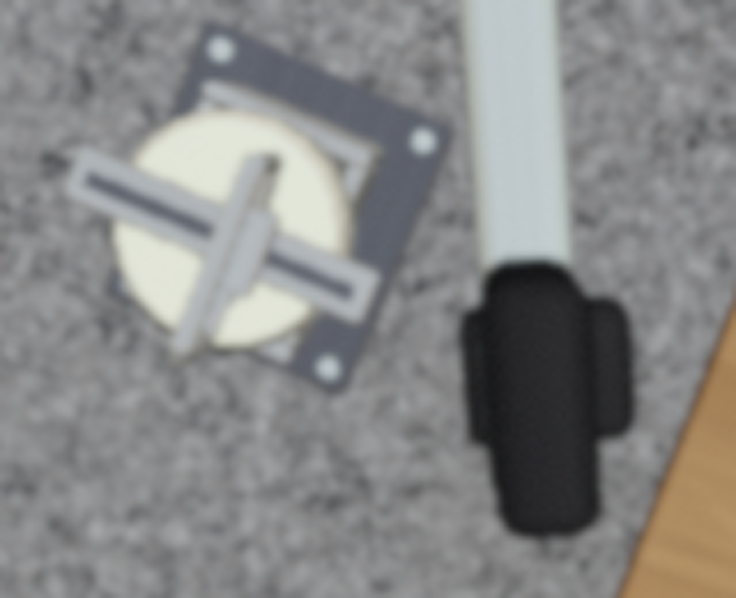

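Run:
```python
import pickle;from h import *
np.set_printoptions(suppress=True,precision=4)
s,c=pickle.load(open("w1.pkl","rb"));P=wpose(s);print(np.array(c["K"]).round(1).tolist(),P[:3,:3])
g=lambda L:np.array(L)/4.6+[215,85]
print("handle top far end corners",atz(c,g([(502,530),(600,525)]),.331,P))
print("handle near",atz(c,g([(487,275),(582,270)]),.331,P))
print("arm centre z.282",atz(c,g([(512,10),(527,255)]),.282,P))
print("bar",atz(c,g([(264,160),(186,348)]),.184,P))
print("rail ends",atz(c,g([(74,168),(373,295)]),.131,P))
w=atz(c,g([(220,48),(423,140),(328,368)]),.008,P);print("dock",w,(w[0]+w[2])/2)
# project model
phi=.46
M=np.array([.691,-.0535])
T=np.linalg.inv(P@np.array(c["mount"]))
for phi in(.44,.48,.52):
    r=np.array([-np.cos(phi),-np.sin(phi)]);t=np.array([r[1],-r[0]])
    pts=[np.r_[M+r*(.19+a)+t*b,.331] for a,b in((.022,-.009),(.022,.009),(-.022,.009),(-.022,-.009))]
    q=cv2.projectPoints(np.array(pts),cv2.Rodrigues(T[:3,:3])[0],T[:3,3],np.array(c["K"]),np.array(c["distortion"]))[0].reshape(-1,2)
    print(phi,((q-[215,85])*4.6).round(0).tolist())
```

```text
[[317.4, 0.0, 318.7], [0.0, 317.4, 201.1], [0.0, 0.0, 1.0]] [[ 0.9139  0.406  -0.0006]
 [ 0.406  -0.9139 -0.0031]
 [-0.0017  0.0026 -1.    ]]
handle top far end corners [[ 0.4964 -0.1443  0.331 ]
 [ 0.5037 -0.1588  0.331 ]]
handle near [[ 0.5336 -0.1249  0.331 ]
 [ 0.5405 -0.1383  0.331 ]]
arm centre z.282 [[ 0.5753 -0.1118  0.282 ]
 [ 0.536  -0.1328  0.282 ]]
bar [[ 0.5245 -0.0688  0.184 ]
 [ 0.4719 -0.0678  0.184 ]]
rail ends [[ 0.4962 -0.013   0.131 ]
 [ 0.4975 -0.1064  0.131 ]]
dock [[ 0.5415 -0.0187  0.008 ]
 [ 0.5415 -0.0991  0.008 ]
 [ 0.4489 -0.0994  0.008 ]] [ 0.4952 -0.059   0.008 ]
0.44 [[561.0, 513.0], [452.0, 515.0], [445.0, 245.0], [559.0, 243.0]]
0.48 [[612.0, 508.0], [503.0, 515.0], [487.0, 246.0], [601.0, 239.0]]
0.52 [[663.0, 502.0], [554.0, 513.0], [530.0, 245.0], [644.0, 233.0]]
```

Run:
```python
from h import *;from workcell import status
np.set_printoptions(suppress=True,precision=3)
s=status.get_state()
print(plan(s,[.520,-.141,.35],.485-np.pi/2,4).round(3).tolist())
```

```text
[[7.799, 2.964, 17.809, 0.0, 0.001, -0.016], [7.74, 3.099, 17.812, 0.0, 0.001, -0.016], [7.679, 3.233, 17.815, 0.0, 0.001, -0.016], [7.615, 3.366, 17.817, 0.0, 0.001, -0.016]]
```

Call:
{"name": "servo_tool", "arguments": {"deltas": [8,3,18,0,0,-0.016,87,8,3,18,0,0,-0.016,87,8,3,18,0,0,-0.016,87,8,3,18,0,0,-0.016,87,0,0,18,0,0,0,87,0,0,18,0,0,0,87,0,0,0,0,0,0,87]}}

```text
time: 3.7
position: [0.5184, -0.1314, 0.3012]
orientation: [0.968, 0.249, -0.004, -0.002]
ft_force: [-0.7, 0.7, 0.2]
gripper_width: 0.0869
```

Run:
```python
from h import *;from workcell import status,capture
import pickle
s=status.get_state();c=capture("wrist");pickle.dump((s,c),open("w2.pkl","wb"))
print(s["position"],s["ft_force"]);print((wpose(s)[:3,:3]).round(4))
cv2.imwrite("pics/w2.png",c["pixels"])
```

```text
[ 0.51838828 -0.13144051  0.30120331] [-0.67164773  0.65104248  0.24673185]
[[ 0.8757  0.4827 -0.0093]
 [ 0.4827 -0.8758  0.0014]
 [-0.0075 -0.0057 -1.    ]]
```

View pics/w2.png

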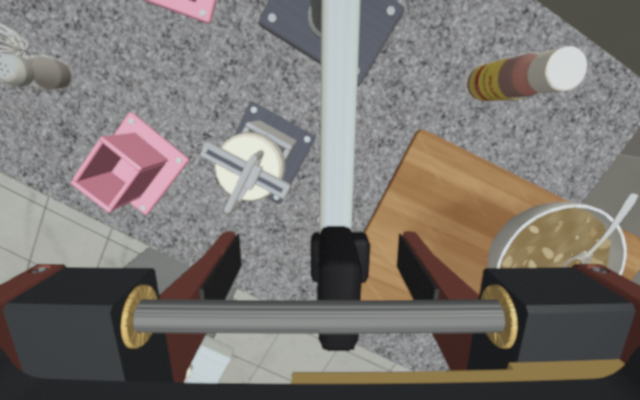

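The wrist view shows the handle at (340,290) between the open fingers (240 and 400), with the collar wings lower at its mast side. I centre, rise about 10 mm and close.

Call:
{"name": "servo_tool", "arguments": {"deltas": [-1,5,-6,0,0,0,87,-1,4,-4,0,0,0,87,0,0,0,0,0,0,40,0,0,0,0,0,0,15,0,0,0,0,0,0,10,0,0,0,0,0,0,10,0,0,0,0,0,0,10,0,0,0,0,0,0,10], "force": 40}}

```text
time: 4.75
position: [0.5227, -0.141, 0.3151]
orientation: [0.968, 0.25, -0.002, -0.0]
ft_force: [-1.0, 0.3, -0.1]
gripper_width: 0.0305
```

Call:
{"name": "servo_tool", "arguments": {"deltas": [0,0,0,0,0,0,10,0,0,0,0,0,0,10,0,0,0,0,0,0,10,0,0,0,0,0,0,10]}}

```text
time: 5.25
position: [0.5227, -0.1411, 0.315]
orientation: [0.968, 0.25, -0.002, -0.0]
ft_force: [-0.1, 0.5, -0.2]
gripper_width: 0.0179
```

Call:
{"name": "servo_tool", "arguments": {"deltas": [0,0,6,0,0,0,10,0,0,8,0,0,0,10,0,0,8,0,0,0,10,0,0,8,0,0,0,10,0,0,6,0,0,0,10,0,0,0,0,0,0,10], "force": 55}}

```text
time: 6.0
position: [0.5231, -0.1421, 0.2879]
orientation: [0.968, 0.251, -0.0, 0.001]
ft_force: [-3.7, -0.0, 11.9]
gripper_width: 0.0177
```

Call:
{"name": "servo_tool", "arguments": {"deltas": [0,0,6,0,0,0,10,0,0,7,0,0,0,10,0,0,7,0,0,0,10,0,0,4,0,0,0,10,0,0,0,0,0,0,10]}}

```text
time: 6.62
position: [0.5232, -0.1424, 0.2718]
orientation: [0.968, 0.252, 0.0, 0.001]
ft_force: [-2.9, -0.4, 14.0]
gripper_width: 0.0175
```

Run:
```python
from h import *;from workcell import status,capture
import pickle
s=status.get_state();print(s["position"],s["ft_force"]);print((wpose(s)[:3,:3]).round(4))
c=capture("side");pickle.dump((s,c),open("s2.pkl","wb"))
a=c["pixels"][110:275,300:420];cv2.imwrite("pics/s2.png",cv2.resize(a,None,fx=3.6,fy=3.6,interpolation=cv2.INTER_CUBIC))
```

```text
[ 0.5231991  -0.14240504  0.27179867] [-2.87739593 -0.42099512 13.96381774]
[[ 8.730e-01  4.878e-01  1.300e-03]
 [ 4.878e-01 -8.730e-01 -2.700e-03]
 [-2.000e-04  3.000e-03 -1.000e+00]]
```

View pics/s2.png

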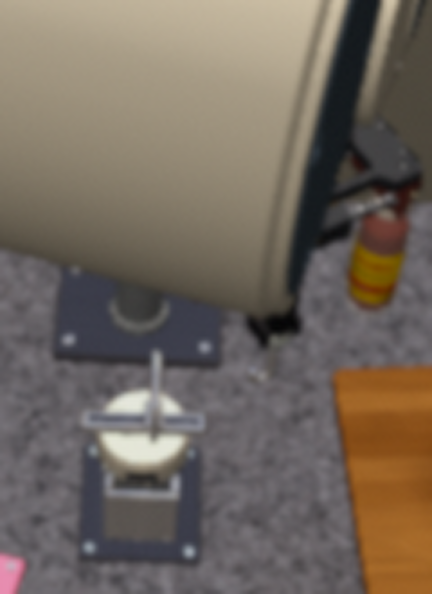

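The side view shows the hook pulled down to (260,375) in the crop, with the blender undisturbed at (145,430). Next I swing toward the bar, keeping the arc around the mast.

Call:
{"name": "servo_tool", "arguments": {"deltas": [0,-6,1,0,0,0.03,10,0.3,-11,1,0,0,0.06,10,0.3,-11,1,0,0,0.06,10,0.3,-11,1,0,0,0.06,10,0.2,-8,1,0,0,0.04,10,0,0,0.5,0,0,0,10]}}

```text
time: 7.42
position: [0.5053, -0.0977, 0.2758]
orientation: [0.992, 0.126, 0.001, 0.001]
ft_force: [-3.5, -0.4, 13.3]
gripper_width: 0.0177
```

```bash
cat > st.py <<'E'
from h import *;from workcell import status
s=status.get_state();R=wpose(s)[:3,:3];p=s["position"]
f=s["ft_force"]
v=np.array([.691,-.0535])-p[:2]
print("t",s["time"],"p",p.round(4),"tool phi",np.arctan2(R[1,0],R[0,0]).round(4),"pos phi",np.arctan2(v[1],v[0]).round(4),"r",np.hypot(*v).round(4),"f",f.round(1),"m",s["moment"].round(2),"tilt",R[:2,2].round(4),"ftool",(R.T@f).round(1))
E
python3 st.py
```

```text
t 7.425 p [ 0.5053 -0.0977  0.2758] tool phi 0.2529 pos phi 0.2338 r 0.1909 f [-3.5 -0.4 13.3] m [ 0.37  1.67 -0.07] tilt [ 0.0024 -0.002 ] ftool [ -3.5  -0.5 -13.3]
```

Call:
{"name": "servo_tool", "arguments": {"deltas": [0,0,6,0,0,0,10,0,0,6,0,0,0,10,0,-4,3,0,0,0.02,10,0,-2,1.5,0,0,0.01,10]}}

```text
time: 7.92
position: [0.504, -0.0923, 0.2654]
orientation: [0.994, 0.11, 0.001, 0.001]
ft_force: [-2.7, -0.8, 13.9]
gripper_width: 0.0176
```

```bash
python3 st.py
```

```text
t 7.925 p [ 0.504  -0.0923  0.2654] tool phi 0.2214 pos phi 0.2044 r 0.191 f [-2.7 -0.8 13.9] m [ 0.44  1.77 -0.01] tilt [ 0.0031 -0.0022] ftool [ -2.8   0.2 -13.9]
```

Call:
{"name": "servo_tool", "arguments": {"deltas": [0,-5,1.2,0,0,0.026,10,0,-5,1.2,0,0,0.026,10,0,-4,1.2,0,0,0.02,10,0,-2,1.2,0,0,0.01,10]}}

```text
time: 8.43
position: [0.5012, -0.0766, 0.2667]
orientation: [0.998, 0.068, 0.002, 0.001]
ft_force: [-3.4, -1.6, 14.1]
gripper_width: 0.0178
```

```bash
python3 st.py
```

```text
t 8.425 p [ 0.5012 -0.0766  0.2667] tool phi 0.1358 pos phi 0.1209 r 0.1912 f [-3.4 -1.6 14.1] m [ 0.32  1.72 -0.08] tilt [ 0.0038 -0.0021] ftool [ -3.5   1.1 -14.1]
```

Call:
{"name": "servo_tool", "arguments": {"deltas": [0,-2,1,0,0,0.01,10,0,-2,1,0,0,0.01,10,0,-2,1,0,0,0.01,10]}}

```text
time: 8.8
position: [0.5005, -0.0707, 0.2681]
orientation: [0.999, 0.052, 0.002, 0.001]
ft_force: [-3.2, -1.3, 14.4]
gripper_width: 0.0181
```

```bash
python3 st.py
```

```text
t 8.8 p [ 0.5005 -0.0707  0.2681] tool phi 0.1039 pos phi 0.0901 r 0.1913 f [-3.2 -1.3 14.4] m [ 0.32  1.71 -0.  ] tilt [ 0.004 -0.002] ftool [ -3.3   1.  -14.4]
```

Call:
{"name": "servo_tool", "arguments": {"deltas": [0,-2,1.2,0,0,0.01,10,0,-1.5,1.2,0,0,0.008,10]}}

```text
time: 9.05
position: [0.5002, -0.0673, 0.2687]
orientation: [0.999, 0.042, 0.002, 0.001]
ft_force: [-2.8, -0.8, 13.5]
gripper_width: 0.0177
```

Call:
{"name": "servo_tool", "arguments": {"deltas": [0,-1.5,1.2,0,0,0.008,10]}}

```text
time: 9.18
position: [0.5, -0.0658, 0.269]
orientation: [0.999, 0.038, 0.002, 0.001]
ft_force: [-3.5, -0.5, 13.5]
gripper_width: 0.0178
```

Call:
{"name": "servo_tool", "arguments": {"deltas": [0,-1.5,1.2,0,0,0.008,10]}}

```text
time: 9.3
position: [0.4999, -0.0643, 0.2693]
orientation: [0.999, 0.034, 0.002, 0.001]
ft_force: [-3.0, 0.3, 13.3]
gripper_width: 0.0178
```

Call:
{"name": "servo_tool", "arguments": {"deltas": [0,-1.5,1.2,0,0,0.008,10]}}

```text
time: 9.43
position: [0.4998, -0.0628, 0.2695]
orientation: [1.0, 0.03, 0.002, 0.001]
ft_force: [-3.5, -0.2, 12.7]
gripper_width: 0.0176
```

```bash
python3 st.py
python3 - <<'E'
from h import *;from workcell import status,capture
import pickle
o=np.zeros((400,800,3),np.uint8)
for i,n in enumerate(("side","top")):
    c=capture(n)
    x0,y0=((300,180),(300,190))[i]
    o[:, 400*i:400*i+400]=cv2.resize(c["pixels"][y0:y0+80,x0:x0+80],(400,400),interpolation=cv2.INTER_CUBIC)
cv2.imwrite("pics/s3.png",o)
E
```

```text
t 9.425 p [ 0.4998 -0.0628  0.2695] tool phi 0.0596 pos phi 0.0487 r 0.1914 f [-3.5 -0.2 12.7] m [0.35 1.72 0.06] tilt [ 0.004  -0.0014] ftool [ -3.5   0.  -12.7]
```

View pics/s3.png

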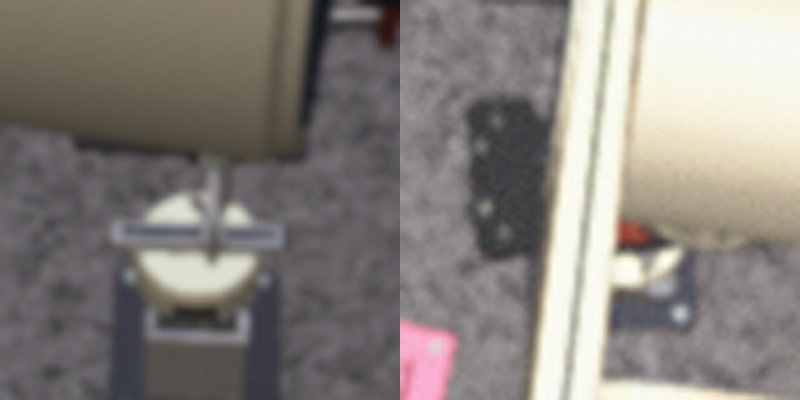

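The side view shows the shank (about u=222 in the crop) just to the right of the eye (u=213). The hook is under the bar and contact should be close.

Call:
{"name": "servo_tool", "arguments": {"deltas": [0,-1.5,1.3,0,0,0.008,10]}}

```text
time: 9.65
position: [0.4998, -0.0613, 0.2697]
orientation: [1.0, 0.026, 0.002, 0.001]
ft_force: [-1.8, -0.8, 13.9]
gripper_width: 0.0179
```

Call:
{"name": "servo_tool", "arguments": {"deltas": [0,-1.5,1.3,0,0,0.008,10]}}

```text
time: 9.78
position: [0.4998, -0.06, 0.27]
orientation: [1.0, 0.022, 0.002, 0.001]
ft_force: [-3.7, -2.6, 13.6]
gripper_width: 0.0176
```

Call:
{"name": "servo_tool", "arguments": {"deltas": [0,-1.5,1.3,0,0,0.008,10]}}

```text
time: 9.9
position: [0.4997, -0.0592, 0.2701]
orientation: [1.0, 0.018, 0.002, 0.002]
ft_force: [-3.8, -6.8, 11.9]
gripper_width: 0.0179
```

Contact felt: Fy rose to -6.8 N at seat y of about -0.060, in line with the visual bar at -0.067 plus 1.5 and the 4 mm of play. I ease off about 1 mm and then let it up gently.

Call:
{"name": "servo_tool", "arguments": {"deltas": [0,1.2,1,0,0,-0.006,10]}}

```text
time: 10.02
position: [0.4998, -0.0603, 0.2705]
orientation: [1.0, 0.021, 0.002, 0.001]
ft_force: [-3.3, 1.8, 14.2]
gripper_width: 0.0175
```

Call:
{"name": "servo_tool", "arguments": {"deltas": [0,0.5,-1,0,0,0,10,0,0,-2,0,0,0,10]}}

```text
time: 10.28
position: [0.4997, -0.0603, 0.2762]
orientation: [1.0, 0.022, 0.002, 0.001]
ft_force: [-3.2, 0.4, 12.7]
gripper_width: 0.018
```

```bash
python3 st.py
```

```text
t 10.275 p [ 0.4997 -0.0603  0.2762] tool phi 0.0432 pos phi 0.0355 r 0.1914 f [-3.2  0.4 12.7] m [0.41 1.56 0.28] tilt [ 0.0043 -0.0014] ftool [ -3.2  -0.5 -12.7]
```

Call:
{"name": "servo_tool", "arguments": {"deltas": [0,0,-1,0,0,0,10,0,0,-1,0,0,0,10]}}

```text
time: 10.52
position: [0.4997, -0.0602, 0.2812]
orientation: [1.0, 0.022, 0.002, 0.001]
ft_force: [-3.0, 0.6, 11.9]
gripper_width: 0.018
```

Call:
{"name": "servo_tool", "arguments": {"deltas": [0,0,-1,0,0,0,10,0,0,-1,0,0,0,10]}}

```text
time: 10.78
position: [0.4997, -0.0603, 0.2861]
orientation: [1.0, 0.022, 0.002, 0.001]
ft_force: [-3.0, -1.1, 12.1]
gripper_width: 0.0176
```

```bash
python3 st.py
```

```text
t 10.775 p [ 0.4997 -0.0603  0.2861] tool phi 0.0446 pos phi 0.0353 r 0.1914 f [-3.  -1.1 12.1] m [0.26 1.56 0.19] tilt [ 0.0045 -0.0012] ftool [ -3.    0.9 -12.1]
```

The point is now above the bar's underside with no lift force, so the bar is inside the throat. I continue easing up to the seat.

Call:
{"name": "servo_tool", "arguments": {"deltas": [0,0,-1,0,0,0,10,0,0,-1,0,0,0,10]}}

```text
time: 11.02
position: [0.4996, -0.0603, 0.2908]
orientation: [1.0, 0.022, 0.002, 0.001]
ft_force: [-1.8, -2.1, 7.5]
gripper_width: 0.0174
```

Call:
{"name": "servo_tool", "arguments": {"deltas": [0,0,-1,0,0,0,10]}}

```text
time: 11.15
position: [0.4995, -0.0604, 0.2922]
orientation: [1.0, 0.023, 0.002, 0.001]
ft_force: [1.5, -1.5, -0.3]
gripper_width: 0.0176
```

Call:
{"name": "servo_tool", "arguments": {"deltas": [0,0,-1,0,0,0,10]}}

```text
time: 11.28
position: [0.4995, -0.0605, 0.2932]
orientation: [1.0, 0.023, 0.002, 0.001]
ft_force: [1.0, -0.7, 2.0]
gripper_width: 0.0179
```

```bash
python3 st.py
```

```text
t 11.275 p [ 0.4995 -0.0605  0.2932] tool phi 0.0452 pos phi 0.0364 r 0.1916 f [ 1.  -0.7  2. ] m [0.19 0.74 0.15] tilt [ 0.004  -0.0013] ftool [ 1.   0.7 -2. ]
```

The bar seated at z≈0.291 (slide 0.024, as expected). The hook carries about 11 N, more than the blender's weight, so the foot is binding in the well. I shift back toward the bar's natural y to free it.

Call:
{"name": "servo_tool", "arguments": {"deltas": [0,1.5,1,0,0,-0.006,10,0,1.5,1,0,0,-0.006,10]}}

```text
time: 11.52
position: [0.4998, -0.063, 0.2928]
orientation: [1.0, 0.029, 0.002, 0.0]
ft_force: [-2.3, 1.2, 12.1]
gripper_width: 0.0178
```

```bash
python3 st.py
```

```text
t 11.525 p [ 0.4998 -0.063   0.2928] tool phi 0.0581 pos phi 0.0494 r 0.1914 f [-2.3  1.2 12.1] m [0.31 1.5  0.17] tilt [ 0.0043 -0.0001] ftool [ -2.2  -1.3 -12.2]
```

Call:
{"name": "servo_tool", "arguments": {"deltas": [0,0.3,-0.5,0,0,0,10,0,0,-0.5,0,0,0,10]}}

```text
time: 11.78
position: [0.4998, -0.063, 0.2955]
orientation: [1.0, 0.029, 0.002, -0.0]
ft_force: [-2.0, 0.4, 10.9]
gripper_width: 0.0177
```

Call:
{"name": "servo_tool", "arguments": {"deltas": [0,0,-0.5,0,0,0,10,0,0,-0.5,0,0,0,10]}}

```text
time: 12.02
position: [0.4998, -0.063, 0.2982]
orientation: [1.0, 0.03, 0.002, 0.0]
ft_force: [-1.6, -0.0, 9.9]
gripper_width: 0.0178
```

```bash
python3 st.py
```

```text
t 12.025 p [ 0.4998 -0.063   0.2982] tool phi 0.0597 pos phi 0.0494 r 0.1914 f [-1.6 -0.   9.9] m [0.01 1.42 0.07] tilt [0.0041 0.0001] ftool [-1.6 -0.1 -9.9]
```

Call:
{"name": "servo_tool", "arguments": {"deltas": [0,0,-0.5,0,0,0,10,0,0,-0.5,0,0,0,10,0,0,-0.5,0,0,0,10,0,0,-0.5,0,0,0,10]}}

```text
time: 12.52
position: [0.4998, -0.063, 0.3038]
orientation: [1.0, 0.03, 0.002, 0.0]
ft_force: [-1.8, -0.8, 8.7]
gripper_width: 0.0175
```

Call:
{"name": "servo_tool", "arguments": {"deltas": [0,0,-0.5,0,0,0,10,0,0,-0.5,0,0,0,10,0,0,-0.5,0,0,0,10,0,0,-0.5,0,0,0,10]}}

```text
time: 13.02
position: [0.4998, -0.0629, 0.3093]
orientation: [1.0, 0.03, 0.002, 0.0]
ft_force: [-2.0, -0.8, 8.9]
gripper_width: 0.0179
```

```bash
python3 st.py
```

```text
t 13.025 p [ 0.4998 -0.0629  0.3093] tool phi 0.0605 pos phi 0.0494 r 0.1914 f [-2.  -0.8  8.9] m [0.05 1.47 0.03] tilt [ 0.0046 -0.0003] ftool [-2.1  0.7 -8.9]
```

Call:
{"name": "servo_tool", "arguments": {"deltas": [0,0,-0.5,0,0,0,10,0,0,-0.5,0,0,0,10,0,0,-0.5,0,0,0,10]}}

```text
time: 13.4
position: [0.4998, -0.0629, 0.3134]
orientation: [1.0, 0.03, 0.002, 0.0]
ft_force: [-2.1, -0.7, 10.0]
gripper_width: 0.0178
```

Call:
{"name": "servo_tool", "arguments": {"deltas": [0,0,-0.5,0,0,0,10]}}

```text
time: 13.52
position: [0.4998, -0.0629, 0.3147]
orientation: [1.0, 0.03, 0.002, 0.0]
ft_force: [-1.5, -0.7, 9.7]
gripper_width: 0.0177
```

Call:
{"name": "servo_tool", "arguments": {"deltas": [0,0,-0.5,0,0,0,10]}}

```text
time: 13.65
position: [0.4998, -0.0629, 0.3149]
orientation: [1.0, 0.03, 0.002, 0.0]
ft_force: [4.1, 0.1, -6.4]
gripper_width: 0.0178
```

Call:
{"name": "servo_tool", "arguments": {"deltas": [0,0,-0.5,0,0,0,10]}}

```text
time: 13.78
position: [0.4999, -0.0629, 0.3148]
orientation: [1.0, 0.03, 0.002, 0.0]
ft_force: [2.8, -0.6, -2.8]
gripper_width: 0.0181
```

```bash
python3 st.py
```

```text
t 13.775 p [ 0.4999 -0.0629  0.3148] tool phi 0.0605 pos phi 0.0489 r 0.1914 f [ 2.8 -0.6 -2.8] m [-0.09  0.47 -0.08] tilt [ 0.0044 -0.0001] ftool [2.8 0.7 2.9]
```

Top stop reached (force reversed at z=0.315, slide 0). I release and back off straight up.

Call:
{"name": "servo_tool", "arguments": {"deltas": [0,0,0,0,0,0,18,0,0,0,0,0,0,30,0,0,0,0,0,0,50,0,0,0,0,0,0,60,0,0,0,0,0,0,60,0,0,0,0,0,0,60,0,0,0,0,0,0,60]}}

```text
time: 14.65
position: [0.4999, -0.0627, 0.3148]
orientation: [1.0, 0.03, 0.003, -0.0]
ft_force: [-0.4, 0.9, 0.2]
gripper_width: 0.0602
```

Call:
{"name": "servo_tool", "arguments": {"deltas": [0,0,-10,0,0,0,60,0,0,-20,0,0,0,60,0,0,-30,0,0,0,60,0,0,-30,0,0,0,60,0,0,-20,0,0,0,60]}}

```text
time: 15.28
position: [0.4988, -0.0626, 0.4293]
orientation: [1.0, 0.03, 0.002, -0.0]
ft_force: [0.6, 0.2, -0.9]
gripper_width: 0.0601
```

Call:
{"name": "servo_tool", "arguments": {"deltas": [-40,40,-10,0,0,0,60,-40,50,0,0,0,0,60,-20,50,0,0,0,0,60,0,50,0,0,0,0,60,0,40,0,0,0,0,60,0,30,0,0,0,0,60,0,0,0,0,0,0,60,0,0,0,0,0,0,60]}}

```text
time: 16.27
position: [0.4134, -0.3352, 0.4486]
orientation: [0.999, 0.031, 0.007, 0.003]
ft_force: [0.1, 0.3, 0.1]
gripper_width: 0.0599
```

Run:
```python
from h import *;from workcell import status,capture
import pickle
s=status.get_state();print(s["time"],s["position"],s["ft_force"])
o=np.zeros((560,800,3),np.uint8);d={}
for i,n in enumerate(("side","top")):
    c=capture(n);d[n]=c
    x0,y0=((300,115),(300,170))[i]
    o[:, 400*i:400*i+400]=cv2.resize(c["pixels"][y0:y0+140,x0:x0+100],(400,560),interpolation=cv2.INTER_CUBIC)
pickle.dump(d,open("c4.pkl","wb"));cv2.imwrite("pics/s4.png",o)
```

```text
16.275 [ 0.4134455  -0.33518855  0.44858643] [0.11623423 0.30465514 0.10851227]
```

View pics/s4.png

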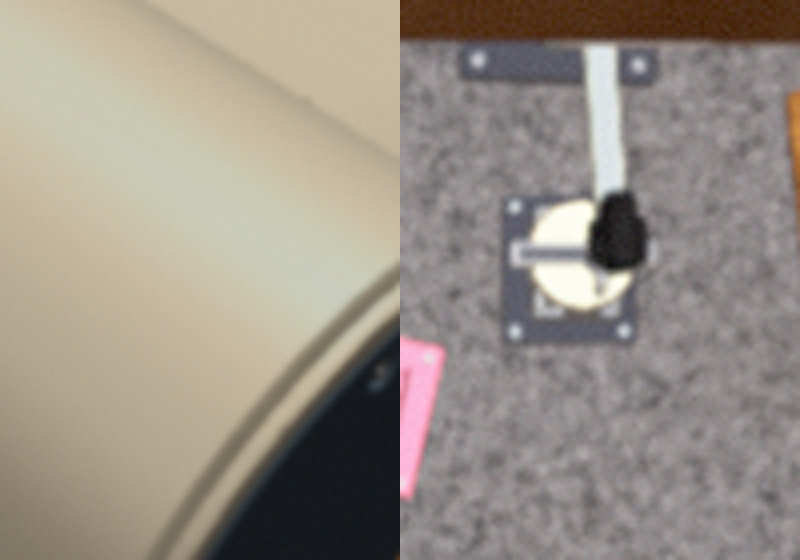

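The top view shows the arm and handle over the blender, with the rail centred in the dock and upright. The side camera is blocked by the arm, so I use the wrist camera from here for the height check.

Run:
```python
from h import *;from workcell import status,capture
import pickle
s=status.get_state();c=capture("wrist");P=wpose(s);pickle.dump((s,c),open("w5.pkl","wb"))
T=np.linalg.inv(P@np.array(c["mount"]))
q=lambda pts:cv2.projectPoints(np.array(pts,float),cv2.Rodrigues(T[:3,:3])[0],T[:3,3],np.array(c["K"]),np.array(c["distortion"]))[0].reshape(-1,2)
x0,y0=[int(v) for v in q([[.496,-.06,.2]])[0]-[80,75]]
x0=max(0,x0);y0=max(0,y0)
f=lambda pts:((q(pts)-[x0,y0])*5).round(0).tolist()
for z in(.131,.155):print("rail ends",z,f([[.496,-.013,z],[.496,-.107,z]]))
print("bar raised/down",f([[.472,-.063,.208],[.518,-.063,.208],[.472,-.063,.184],[.518,-.063,.184]]))
cv2.imwrite("pics/w5.png",cv2.resize(c["pixels"][y0:y0+120,x0:x0+160],None,fx=5,fy=5,interpolation=cv2.INTER_CUBIC))
```

```text
rail ends 0.131 [[407.0, 384.0], [736.0, 401.0]]
rail ends 0.155 [[346.0, 378.0], [693.0, 397.0]]
bar raised/down [[404.0, 480.0], [385.0, 275.0], [469.0, 480.0], [452.0, 288.0]]
```

View pics/w5.png

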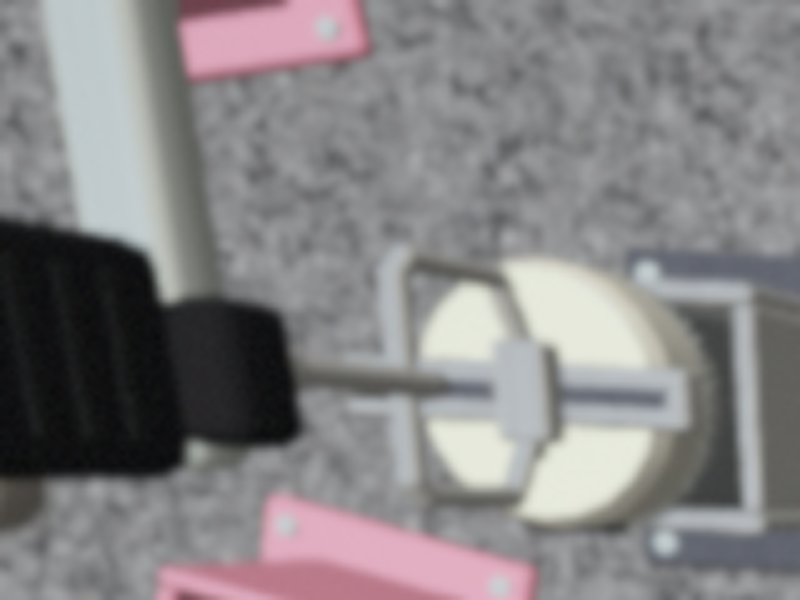

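The wrist view shows the rail's right end at u≈690 (prediction: 693 raised, 736 down) and the bar at u≈398 (raised 385–404, down 452–469). The shank goes through the eye, so the blender is hanging raised and upright. I hand in.

```bash
python3 -c "
from workcell import manip;print(manip.sign_off())"
```

```text
the job is handed in; nothing more can be done
None
```

The blender hangs on the balancer, raised about 24 mm and upright, and I handed the job in at about 16.5 s with the robot well clear.

- **Hooking:** I pulled the hook down to about slide 0.045–0.05 and swung it under the bar. I felt the bar at about 7 N of side force and eased off about 1 mm. Then I let the hook up until the bar seated at slide 0.024, as expected.
- **Binding in the well:** At the seat the load on the hook briefly rose to about 11–13 N, near your 15 N limit. I took this as the foot binding in its well. A sideways shift of about 3 mm cleared it, and the lift was then steady.
- **Raising:** I eased it up at about 11 mm/s until it met the top stop. When I opened the fingers the force reading was near zero, so the balancer carries the blender by itself.
- **Last checks:** In the last wrist picture the rail and the bar lie where they should for a raised blender, and the hook passes through the eye. The top view shows the rail square over the dock. The arm blocked the side camera, so I have no side view of the final state. I steered clear of the mug, salt shaker and sauce jar, but did not check each one in a last picture.
- **Disagreement:** The bar's y measured -0.064 to -0.069 in the pictures. Contact by feel came a few millimetres further on, which I put down to play in the well and calibration error.

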